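# Hang the parts basket on the hand-wound lift and crank it up to the feeder

## Task

Without tipping it, hang the steel parts basket by its handle bar on the lift's twin hook while the lift is still down, and let go of it. Then wind the lift all the way up to its stop, turning the two-handled crank clockwise about two full turns and changing from handle to handle at the bar guard; leave the basket hanging there and leave everything else on the bench where it is.

Things in the scene. Friction and masses are not known exactly. Their poses are not given: they have to be found in the camera images.
- basket: steel parts basket, 90 x 120 x 60 mm (x, y, z), four bushings fixed inside (0.25 to 0.5 kg in all), with a rigid upright handle (bail): uprights at y = +-58 mm, level top bar along y. Origin: centre of its underside; z up. Starts in one of two middle places (near the robot, or farther out between console and column), at any yaw up to 0.9 rad
- bail (a point): middle of the basket's handle bar: round, 12 mm thick, along the basket's y, straight for 84 mm (y = +-42 mm), its axis 150 mm above the basket's underside. Same axes as the basket
- hook_seat (a point): where the axis of the seated handle bar lies, midway between the twin hook's two 10 mm prongs (at y = +-32 mm, 54 mm clear between them for fingers). x points back to the column, z up. Cradle at x = -9..+9 mm, upturned tips at x = -26 mm; the bar's axis must pass 24 mm or more above the seat on the way in over the tips. 175 to 185 mm above the bench at the start; rises 8 mm per rad of crank
- column: fixed lift column, left or right of the middle, varying place and yaw. Origin on the bench under the hook's seat; x points away from the robot. Aluminium column 60 mm wide, front at x = +90 mm, top at 405 mm (cap 80 mm wide). The hook's dark carriage, 90 mm wide and 50 mm high, centred at the seat's height, has its flat front at x = +68 mm. Foot plate from x = 57 mm, 12 mm high
- crank (a joint): rotation of the double-armed crank, rad: grows as it is turned clockwise, seen looking down at its face (about -z of hub); runs from 0 (lift down) to the stop at 12.6 (lift fully up). Starts between 0 and 1.2. Stays where it is left; about 3 N at a handle turns it
- hub (a point): centre of the crank, on its axis, 130 mm above the bench on the console's sloping face (housing 180 mm up the slope x 160 mm wide, just below this point). z points out of the face along the crank's axis, leaning 30 degrees from vertical towards the robot at the console's yaw; x and y turn with the crank
- console: fixed crank console, across from the column. Origin on the bench under the hub; x points away from the robot, up the slope. A steel bar guard covers the upper part of the crank's circle: dark frame with bars, 88 to 97 mm off the hub's plane, 166 mm wide, from 45 to 108 mm up the slope from the axis, on two posts at its far corners. Handles pass under it, a gripper holding one does not
- handle_a (a point): middle of the grip of one crank handle: black, round, 20 mm thick, 58 mm long, along the hub's z, freely revolving, 75 mm from the crank's axis. This point is 54 mm above the hub's plane, the grip's top 78 mm, the arm below it 18 mm. Axes as hub. At crank = 0 it is on the right seen from the robot, 8 degrees up the slope
- handle_b (a point): the same point of the other, equal handle, across from the first on the crank
- bin: bystander: open blue plastic bin 120 x 100 x 60 mm without any handle; origin at the centre of its underside. It stands in the other of the two middle places
- wrench: bystander: steel open-ended wrench, 180 mm long, lying at the right-hand side (-y); long axis x
- screwdriver: bystander: screwdriver, 190 mm long, lying at the left-hand side (+y); long axis x
- hexkeys: bystander: black folding hex key holder with three steel keys, about 115 x 28 x 22 mm, lying near the robot; long axis x
- jaw: bystander: stepped aluminium clamp jaw, 80 x 60 x 40 mm; origin at the centre of its underside
- oiler: bystander: white plastic bottle, 54 mm across, 130 mm tall, standing at one side; origin at the centre of its underside
- cup: bystander: open aluminium cup, 80 mm across, 80 mm tall, standing at the other side; origin at the centre of its underside

How it is judged:
By the outcome, as a careful person would: the job done as asked, in the order asked, and still so for the second after the job is handed in, with the robot touching nothing.
It also fails if it takes over 72 s, if anything falls off the work surface, if the arm or the gripper's body presses on something with over 40 N, if the wrist force passes 120 N, or if a joint passes its speed limit or range.

## Robot

A 7-joint arm with a two-finger parallel gripper is mounted at the origin on the work surface. World frame = base frame: x ahead of the robot, y to its left, z up, the work surface at z = 0. Lengths are in m, angles in rad, forces in N, time in s.
With the tool pointing down it reaches from about 0.425 to 0.825 m from the base axis. Payload 3.6 kg.
Tool frame: the origin (TCP) lies between the finger pads; the fingertips stand ahead of it and the grasp point (between the pads) lies 6 mm ahead of it (manip.nose_length is the z of the fingertips in the tool frame, in m); z points along the fingers, y is the line along which they close (so a half turn about z gives the same grasp; the last joint's range is limited). The gripper opens to 85 mm and grips with 20 to 120 N. Pads are 22 mm wide; open, the fingers measure 114 mm over their backs; the gripper's body (76 mm by 85 mm) begins 54 mm behind the grasp point. The pads swing forward as they close: fully open they stand 13 mm farther back than shut.
Start: joints at [-1.194, 0.615, -0.013, 1.423, 0.008, 1.103, -0.04], TCP at [0.255, 0.598, 0.256] pointing down, gripper open.
Joint ranges: [-3.12, 3.12], [-0.3, 2.06], [-1.34, 1.32], [0.26, 2.42], [-1.36, 4.5], [0.01, 1.98], [-2.84, 2.84]. Speed limits (rad/s): [2.79, 2.79, 3.14, 3.14, 3.14, 3.14, 3.14].

## Interface

Orientations are given as a unit quaternion [w, x, y, z].
In Python, from bench import manip, viewer, workorder gives the robot as it stands.
- The arm moves only by the tool servo_tool, never from a script. Its argument "steps" is a list of rows, each a list of 3 entries, a list of its own where there are three numbers: the turn, a rotation vector about the tool's x, y, z in rad, then the shift along the tool's x, y, z in m, then the opening, from -1 (shut) to 1 (fully open). A call has 1 to 10 rows; each row is the pose to reach, as a shift and turn from the pose commanded when the call began, along the tool's axes at that moment; what a row does not reach only later rows make up. A row lasts 1/10 s, in which the tool goes at most 50 mm and 8.59 degrees, less where a joint would pass 70% of its speed; a pose out of reach is approached as far as the arm can. A call with a gripper value outside its range is refused whole. The fingers move at their own pace and stop on an object; "grip_force" is the grip in N (left out, the last holds). Time passes only in rows, so rows that repeat a pose let the fingers close. It gives the time, the measured TCP pose, the force, the opening and the grip force at its end, in the units of the state.
- manip.read_state(): the state, without advancing time (a new reading comes with each control period).
- viewer.get_image(name): name is "scene" or "top" or "wrist"; returns (picture, depth): 420x560x3 uint8, red, green, blue; 420x560 float32, m along the optical axis (not along the pixel's ray), 0 where there is no reading.
- viewer.get_calibration(name): a dict with "K" (3x3 intrinsics, pixels), "R" (3x3) and "t" (3): a world point X has camera coordinates R X + t. Camera axes: x right, y down, z forward; pixel columns grow to the right and rows downward; lengths in m; the calibration is good to about 2 mm. A picture is of the moment at which its call begins: read the wrist's pose just before it. get_calibration takes no time and is no camera call; for the wrist camera it gives the pose at the moment of the call.
- workorder.close_job(): hands the job in; it is judged then, once.
The state is a dict: "time": time; "q": joint angles; "qd": joint speeds; "tau": joint torques, N m; "ee_pos": TCP position; "eef_rot": TCP orientation; "wrist_force": force on the tool from outside, world axes, zero at the start; "ft_torque": the same for the moment, N m; "opening": finger opening in m; "gripper_force": force on a finger pad.
Only numpy, scipy, OpenCV 4.12 (cv2) and the standard library are available. Lean on these libraries where they do the work, as an engineer would, in place of code of your own. Each camera call takes 0.05 s, during which the arm holds its last target. There are 200 camera calls.

## Working session

There is one attempt and no reset: what is moved stays moved. The work goes in short steps, Python scripts to look and compute and a tool call to move; the robot and the scene stay as the last step left them, time stands still between calls to the robot, and variables do not carry over. Pictures are saved under pics/ and viewed, at most 10 in all, crops included, and the job is handed in when it is done.

Besides the shell and the picture viewer there is one more tool, called as name(argument=value, ...) on one line, values as JSON. servo_tool: Moves the arm, as the interface text tells. Its arguments: {"type":"object","properties":{"steps":{"type":"array"},"grip_force":{"type":"number"}},"required":["steps"]}

```bash
ls; mkdir -p pics
python3 - <<'E'
from bench import manip, viewer, workorder
import cv2, numpy as np
s=manip.read_state(); print(s['time'],s['ee_pos'],s['eef_rot'],s['opening'],manip.nose_length)
ims=[]
for n in ['scene','top']:
    p,d=viewer.get_image(n); c=viewer.get_calibration(n)
    np.savez(f'{n}0.npz',p=p,d=d,**c); cv2.imwrite(f'pics/{n}0.png',p[:,:,::-1])
    print(n,np.round(-c['R'].T@c['t'],3),c['K'][0,0])
E
```

```text
pics
0.0 [0.25507444 0.5970599  0.25513547] [-2.43165838e-04  2.00470750e-01  9.79698797e-01 -1.29893381e-03] 0.08509222071415264 0.025
scene [1.329 0.403 1.144] 488.61565502020824
top [ 0.226 -0.003  1.363] 459.7460898954596
```

View pics/scene0.png

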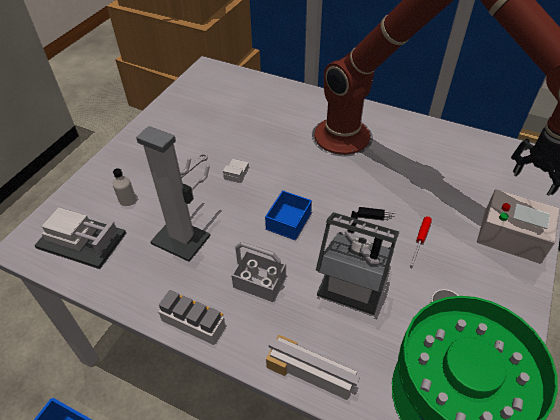

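View pics/top0.png

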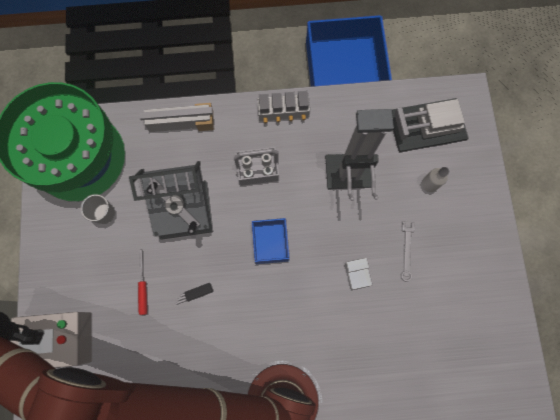

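The scene view shows the basket (260,270) between the console (360,260) and column (180,200), with its hook at (190,165), and the bin at (290,213). The top view shows the basket at (257,165), the crank at (173,207), the hook prongs at (350,185) and the bin at (270,240).

```bash
cat > h.py <<'E'
import numpy as np, cv2
def load(f):
    z=np.load(f); return z['p'],z['d'],z['K'],z['R'],z['t']
def cloud(f):
    p,d,K,R,t=load(f)
    v,u=np.mgrid[:d.shape[0],:d.shape[1]]
    c=np.stack([(u-K[0,2])/K[0,0]*d,(v-K[1,2])/K[1,1]*d,d],-1)
    X=(c-t)@R; X[d==0]=np.nan
    return p,X
def ray(K,R,t,u,v,z):
    o=-R.T@t; r=R.T@np.linalg.solve(K,[u,v,1.]); return o+r*(z-o[2])/r[2]
E
python3 - <<'E'
from h import *
p,X=cloud('top0.npz')
c=p[130:250,125:395]; cv2.imwrite('pics/topcrop.png',cv2.resize(c[:,:,::-1],None,fx=2.9,fy=2.9,interpolation=cv2.INTER_CUBIC))
p2,X2=cloud('scene0.npz')
c=p2[120:320,120:410]; cv2.imwrite('pics/scrop.png',cv2.resize(c[:,:,::-1],None,fx=2.7,fy=2.7,interpolation=cv2.INTER_CUBIC))
for u,v in [(257,165),(270,240),(173,207),(350,185),(374,120),(300,300)]: print(u,v,np.round(X[v,u],3))
E
```

```text
257 165 [0.693 0.02  0.001]
270 240 [ 0.453 -0.001  0.002]
173 207 [0.54  0.252 0.156]
350 185 [ 0.553 -0.226  0.182]
374 120 [ 0.641 -0.258  0.396]
300 300 [ 0.27  -0.074  0.   ]
```

View pics/topcrop.png

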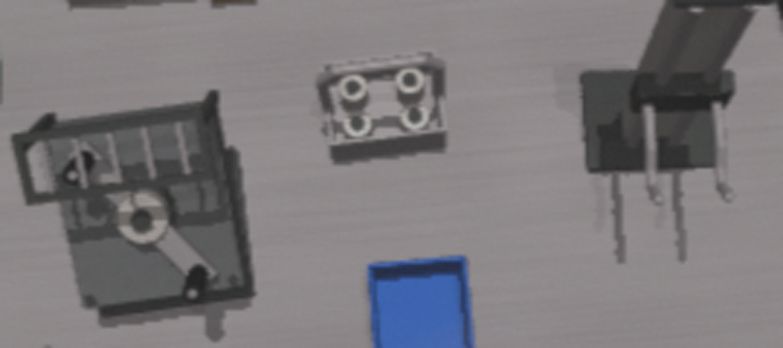

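View pics/scrop.png

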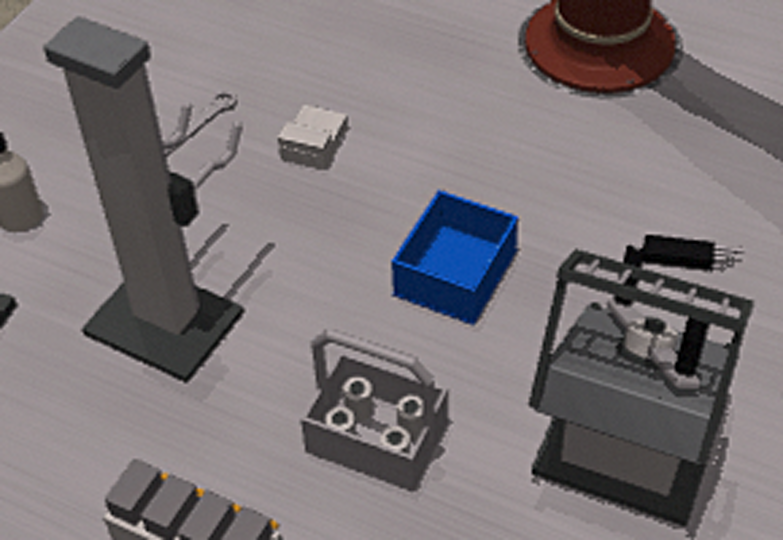

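The top crop shows the guard over the upper crank, handle A near crop (200,280), the hook prongs at (655,150) and (725,150), and the bail at the far edge of the basket in projection. The scene crop shows handle B under the guard and the bail at crop (370,345).

Run:
```python
from h import *
P={}
for n in ['top0','scene0']:
    p,X=cloud(n+'.npz'); P[n]=(p.reshape(-1,3).astype(int),X.reshape(-1,3))
def sel(n,x,y,z,extra=None):
    p,X=P[n]; m=(X[:,0]>x[0])&(X[:,0]<x[1])&(X[:,1]>y[0])&(X[:,1]<y[1])&(X[:,2]>z[0])&(X[:,2]<z[1])
    if extra is not None: m&=extra(p)
    return X[m],p[m]
def rep(l,A):
    if len(A)<3: print(l,len(A));return
    m=A[:,:2].mean(0); r=cv2.minAreaRect(A[:,:2].astype(np.float32))
    print(l,len(A),'mean',np.round(A.mean(0),4),'rect',np.round(r[0],4),np.round(r[1],4),round(r[2],1),'z',np.round(np.percentile(A[:,2],[5,50,95]),3))
for n in P:
    print(n)
    rep('bail',sel(n,(.55,.8),(-.1,.13),(.14,.165))[0])
    rep('basketrim',sel(n,(.55,.85),(-.1,.13),(.045,.068))[0])
    rep('cap',sel(n,(.5,.9),(-.45,-.1),(.395,.415))[0])
    rep('hook',sel(n,(.4,.62),(-.4,-.1),(.165,.225))[0])
    rep('carr',sel(n,(.55,.75),(-.4,-.1),(.12,.24))[0])
    rep('foot',sel(n,(.5,.8),(-.4,-.1),(.006,.018))[0])
    rep('guard',sel(n,(.45,.8),(.12,.42),(.225,.3))[0])
    rep('bin',sel(n,(.3,.6),(-.12,.12),(.05,.07),lambda p:p[:,2]>p[:,0]+60)[0])
    rep('black>.12',sel(n,(.4,.75),(.12,.42),(.15,.3),lambda p:p.max(1)<40)[0])
    rep('hubwhite',sel(n,(.4,.75),(.12,.42),(.13,.18),lambda p:p.min(1)>120)[0])
    A,p=sel(n,(.4,.62),(-.4,-.1),(.165,.225))
    for a in A[np.argsort(A[:,0])][::max(1,len(A)//25)]: print(np.round(a,3),end=' ')
    print()
```

```text
top0
bail 166 mean [0.6783 0.0189 0.1512] rect [0.6797 0.0189] [0.014  0.1109] 3.6 z [0.143 0.152 0.156]
basketrim 390 mean [ 0.7291 -0.0057  0.0543] rect [7.424e-01 4.000e-04] [0.138 0.253] 74.0 z [0.046 0.055 0.065]
cap 67 mean [ 0.6424 -0.2587  0.3959] rect [ 0.6445 -0.2602] [0.0757 0.0458] 85.8 z [0.395 0.396 0.398]
hook 618 mean [ 0.5867 -0.2584  0.1918] rect [ 0.5642 -0.2582] [0.0904 0.1141] 87.6 z [0.172 0.189 0.21 ]
carr 746 mean [ 0.6095 -0.2554  0.1975] rect [ 0.6023 -0.2573] [0.091  0.1139] 79.3 z [0.166 0.202 0.23 ]
foot 760 mean [ 0.6369 -0.244   0.0101] rect [ 0.6057 -0.2405] [0.2533 0.218 ] 74.7 z [0.007 0.01  0.014]
guard 905 mean [0.5783 0.2555 0.2489] rect [0.58   0.2532] [0.0633 0.1675] 4.2 z [0.232 0.248 0.266]
bin 206 mean [0.4432 0.0057 0.0579] rect [ 0.4462 -0.0011] [0.0981 0.1193] 89.8 z [0.052 0.058 0.063]
black>.12 20 mean [0.5196 0.232  0.1747] rect [0.5354 0.2454] [0.1579 0.0096] 38.1 z [0.155 0.165 0.209]
hubwhite 131 mean [0.5461 0.2495 0.1492] rect [0.5487 0.2526] [0.0941 0.0435] 27.2 z [0.132 0.148 0.164]
[ 0.506 -0.29   0.196] [ 0.516 -0.225  0.198] [
[... 1500 characters left out ...]
bwhite 128 mean [0.5744 0.2606 0.1589] rect [0.5592 0.247 ] [0.2046 0.0654] 27.9 z [0.138 0.16  0.175]
[ 0.511 -0.285  0.201] [ 0.514 -0.224  0.194] [ 0.518 -0.286  0.188] [ 0.52  -0.221  0.192] [ 0.522 -0.221  0.182] [ 0.525 -0.229  0.185] [ 0.526 -0.22   0.194] [ 0.529 -0.224  0.179] [ 0.531 -0.282  0.181] [ 0.532 -0.285  0.181] [ 0.536 -0.286  0.179] [ 0.541 -0.22   0.176] [ 0.545 -0.221  0.171] [ 0.55  -0.221  0.18 ] [ 0.556 -0.287  0.177] [ 0.56  -0.223  0.184] [ 0.568 -0.224  0.187] [ 0.577 -0.223  0.184] [ 0.584 -0.231  0.186] [ 0.595 -0.226  0.191] [ 0.61  -0.219  0.176] [ 0.613 -0.237  0.21 ] [ 0.614 -0.236  0.208] [ 0.617 -0.217  0.184] [ 0.618 -0.214  0.179] [ 0.62  -0.217  0.206]
```

```bash
cat >> h.py <<'E'
from scipy.spatial.transform import Rotation as Ro
def q2R(q): return Ro.from_quat([q[1],q[2],q[3],q[0]]).as_matrix()
def rel(s,pos,R):
    R0=q2R(s['eef_rot']); 
    return np.round(Ro.from_matrix(R0.T@R).as_rotvec(),4),np.round(R0.T@(np.array(pos)-s['ee_pos']),4)
def down(yaw):
    "tool y along world angle yaw, z down"
    y=np.array([np.cos(yaw),np.sin(yaw),0]); z=np.array([0,0,-1.]); return np.stack([np.cross(y,z),y,z],1)
E
python3 - <<'E'
from h import *
from bench import manip, viewer
s=manip.read_state(); c=viewer.get_calibration('wrist')
R0=q2R(s['eef_rot']); print(np.round(R0,3)); print('cam in tool',np.round(R0.T@(-c['R'].T@c['t']-s['ee_pos']),3)); print(np.round(c['R']@R0,3))
print(rel(s,[.58,.02,.42],down(0)))
for n in ['top0','scene0']:
    p,X=cloud(n+'.npz'); A=X.reshape(-1,3)
    def b(x,y,z,A=A): return A[(A[:,0]>x[0])&(A[:,0]<x[1])&(A[:,1]>y[0])&(A[:,1]<y[1])&(A[:,2]>z[0])&(A[:,2]<z[1])]
    for l,B in [('bail',b((.66,.71),(-.02,.06),(.14,.165))),('pR',b((.53,.6),(-.31,-.27),(.165,.2))),('pL',b((.53,.6),(-.24,-.2),(.165,.2)))]:
        m=B.mean(0); w=np.linalg.svd(B[:,:2]-m[:2],full_matrices=False)[2][0]; print(n,l,np.round(m,4),len(B),'dir',np.round(np.degrees(np.arctan2(w[1],w[0])),1))
E
```

```text
[[-0.92   0.393 -0.001]
 [ 0.393  0.92  -0.002]
 [-0.    -0.002 -1.   ]]
cam in tool [ 0.074 -0.001 -0.118]
[[ 0.001  1.    -0.001]
 [-0.956  0.001 -0.292]
 [-0.292  0.001  0.956]]
(array([-0.0021,  0.0014,  1.167 ]), array([-0.5255, -0.4035, -0.1638]))
top0 bail [0.6783 0.02   0.1521] 127 dir 92.8
top0 pR [ 0.5646 -0.2898  0.1817] 100 dir 178.1
top0 pL [ 0.5641 -0.2258  0.1812] 99 dir 177.3
scene0 bail [0.6844 0.0206 0.1532] 143 dir 92.3
scene0 pR [ 0.5436 -0.2873  0.1772] 34 dir -1.6
scene0 pL [ 0.5624 -0.2247  0.1817] 74 dir -2.4
```

servo_tool(steps=[[[0,0,0],[0,0,-0.12],1],[[0,0,0],[0,0,-0.164],1],[[0,0,0],[-0.05,-0.04,-0.164],1],[[0,0,1.167],[-0.525,-0.403,-0.164],1],[[0,0,1.167],[-0.525,-0.403,-0.164],1],[[0,0,1.167],[-0.525,-0.403,-0.164],1],[[0,0,1.167],[-0.525,-0.403,-0.164],1],[[0,0,1.167],[-0.525,-0.403,-0.164],1],[[0,0,1.167],[-0.525,-0.403,-0.164],1],[[0,0,1.167],[-0.525,-0.403,-0.164],1]])

```text
time: 1.1
ee_pos: [0.4442, 0.26, 0.4075]
eef_rot: [-0.0, 0.667, 0.745, -0.0]
wrist_force: [1.4, -0.1, 0.2]
opening: 0.0856
gripper_force: 0.0
```

Run:
```python
from h import *
from bench import manip
s=manip.read_state(); print(s['time'],s['ee_pos'],s['qd'].round(2)); print(rel(s,[.64,-.04,.42],down(0)))
```

```text
1.1 [0.44420045 0.25999003 0.4074905 ] [ 0.59 -0.03  0.51  0.03 -0.13  0.03 -0.38]
(array([-6.000e-04,  1.000e-04,  1.111e-01]), array([-0.3198,  0.1613, -0.0126]))
```

servo_tool(steps=[[[0,0,0.11],[-0.25,0.22,-0.01],1],[[0,0,0.11],[-0.25,0.22,-0.01],1],[[0,0,0.11],[-0.25,0.22,-0.01],1],[[0,0,0.11],[-0.25,0.22,-0.01],1],[[0,0,0.11],[-0.25,0.22,-0.01],1],[[0,0,0.11],[-0.25,0.22,-0.01],1],[[0,0,0.11],[-0.25,0.22,-0.01],1],[[0,0,0.11],[-0.25,0.22,-0.01],1],[[0,0,0.11],[-0.25,0.22,-0.01],1]])

```text
time: 2.0
ee_pos: [0.6915, 0.039, 0.4162]
eef_rot: [-0.001, 0.705, 0.709, -0.001]
wrist_force: [-1.5, 0.2, 0.1]
opening: 0.0854
gripper_force: 0.0
```

Run:
```python
from h import *
from bench import manip, viewer
s=manip.read_state(); print(s['time'],s['ee_pos'],s['qd'].round(2))
c=viewer.get_calibration('wrist');p,d=viewer.get_image('wrist'); np.savez('w1.npz',p=p,d=d,**c); cv2.imwrite('pics/w1.png',p[:,:,::-1])
p,X=cloud('w1.npz'); A=X.reshape(-1,3)
def b(x,y,z): return A[(A[:,0]>x[0])&(A[:,0]<x[1])&(A[:,1]>y[0])&(A[:,1]<y[1])&(A[:,2]>z[0])&(A[:,2]<z[1])]
for l,B in [('bail',b((.63,.73),(-.02,.06),(.14,.175))),('pR',b((.53,.6),(-.31,-.27),(.165,.2))),('pL',b((.53,.6),(-.24,-.2),(.165,.2)))]:
    if len(B)<9: print(l,len(B));continue
    m=B.mean(0); w=np.linalg.svd(B[:,:2]-m[:2],full_matrices=False)[2][0]; print(l,np.round(m,4),len(B),'dir',np.round(np.degrees(np.arctan2(w[1],w[0])),1),np.ptp(B,0).round(3))
B=b((.63,.73),(-.08,.12),(.14,.175));print(B.min(0),B.max(0))
```

```text
2.0 [0.69154939 0.03897431 0.41622357] [-0.04 -0.03 -0.02  0.01 -0.   -0.   -0.  ]
bail [0.6828 0.0211 0.1554] 606 dir -87.2 [0.015 0.08  0.008]
pR 0
pL [ 0.5842 -0.2257  0.1864] 148 dir -1.4 [0.034 0.008 0.011]
[ 0.67507699 -0.04116736  0.14003941] [0.69036893 0.07520274 0.15844198]
```

View pics/w1.png

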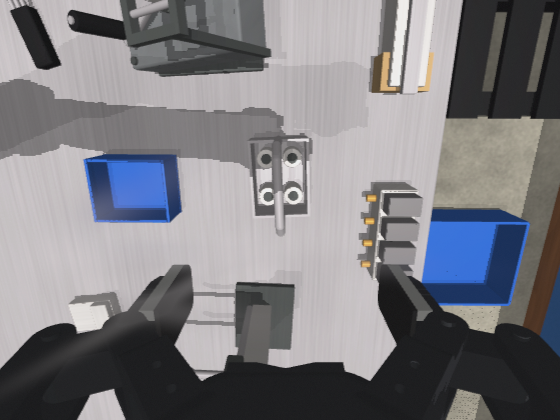

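The wrist view shows the bail bar at about (278,185) over the basket's four bushings and the column foot at (265,315). The bail midpoint is at about (0.683, 0.018, 0.15) with yaw 2.8°.

Run:
```python
from h import *
from bench import manip
s=manip.read_state()
print(rel(s,[.6826,.0175,.156],down(.049)))
```

```text
(array([-0.0016, -0.0013, -0.0409]), array([-0.0232, -0.0083,  0.261 ]))
```

servo_tool(grip_force=60, steps=[[[0,0,-0.041],[-0.022,-0.008,0.05],1],[[0,0,-0.041],[-0.023,-0.008,0.1],1],[[0,0,-0.041],[-0.023,-0.008,0.14],1],[[0,0,-0.041],[-0.023,-0.008,0.18],1],[[0,0,-0.041],[-0.023,-0.008,0.21],1],[[0,0,-0.041],[-0.023,-0.008,0.24],1],[[0,0,-0.041],[-0.023,-0.008,0.26],1],[[0,0,-0.041],[-0.023,-0.008,0.26],1],[[0,0,-0.041],[-0.023,-0.008,0.26],0.4],[[0,0,-0.041],[-0.023,-0.008,0.26],-0.2]])

```text
time: 3.05
ee_pos: [0.6847, 0.0171, 0.16]
eef_rot: [0.001, 0.689, 0.724, 0.001]
wrist_force: [0.0, 0.3, -0.1]
opening: 0.0593
gripper_force: 0.0
```

servo_tool(steps=[[[0,0,0],[0,0,0],-0.5],[[0,0,0],[0,0,0],-1],[[0,0,0],[0,0,0],-1],[[0,0,0],[0,0,0],-1],[[0,0,0],[0,0,0],-1],[[0,0,0],[0,0,0],-1]])

```text
time: 3.65
ee_pos: [0.6837, 0.0163, 0.1584]
eef_rot: [0.0, 0.69, 0.724, 0.0]
wrist_force: [-2.7, 0.3, 6.3]
opening: 0.0099
gripper_force: 58.5
```

Run:
```python
from h import *
from bench import manip
s=manip.read_state(); print(s['time'],s['ee_pos'],s['opening'],s['gripper_force'],s['wrist_force'])
print(rel(s,[.6826,.0175,.286],down(.049)))
```

```text
3.65 [0.68365775 0.01626137 0.15842382] 0.009941523714988765 58.54508936405182 [-2.71343923  0.30028087  6.33939092]
(array([ 0.0002, -0.0001, -0.0011]), array([ 0.0013, -0.001 , -0.1276]))
```

servo_tool(steps=[[[0,0,0],[0,0,-0.01],-1],[[0,0,0],[0,0,-0.03],-1],[[0,0,0],[0,0,-0.06],-1],[[0,0,0],[0,0,-0.09],-1],[[0,0,0],[0,0,-0.12],-1],[[0,0,0],[0,-0.02,-0.135],-1],[[0,0,0.01],[0,-0.05,-0.135],-1],[[0,0,0.03],[0,-0.085,-0.135],-1],[[0,0,0.05],[0,-0.115,-0.135],-1],[[0,0,0.06],[0,-0.14,-0.135],-1]])

```text
time: 4.65
ee_pos: [0.5418, 0.0095, 0.2922]
eef_rot: [-0.001, 0.712, 0.703, -0.001]
wrist_force: [0.1, -1.2, -2.0]
opening: 0.0097
gripper_force: 58.7
```

Run:
```python
from h import *
from bench import manip
s=manip.read_state(); print(s['time'],s['ee_pos'],s['opening'],s['gripper_force'],s['wrist_force'])
print(rel(s,[.44,-.02,.29],down(-.035)),rel(s,[.44,-.257,.28],down(-.035)))
```

```text
4.65 [0.54175791 0.00945579 0.2922288 ] 0.009696926390618957 58.6955988407135 [ 0.12814323 -1.22760386 -1.95439908]
(array([-0.0016,  0.    ,  0.0222]), array([-0.0308, -0.1014,  0.0024])) (array([-0.0016,  0.    ,  0.0222]), array([-0.2677, -0.0983,  0.0124]))
```

servo_tool(steps=[[[0,0,0.01],[-0.01,-0.03,0],-1],[[0,0,0.02],[-0.025,-0.06,0],-1],[[0,0,0.022],[-0.05,-0.085,0],-1],[[0,0,0.022],[-0.08,-0.097,0],-1],[[0,0,0.022],[-0.115,-0.099,0],-1],[[0,0,0.022],[-0.15,-0.099,0],-1],[[0,0,0.022],[-0.185,-0.099,0],-1],[[0,0,0.022],[-0.22,-0.099,0.005],-1],[[0,0,0.022],[-0.25,-0.099,0.01],-1],[[0,0,0.022],[-0.267,-0.099,0.01],-1]])

```text
time: 5.65
ee_pos: [0.4404, -0.2593, 0.2819]
eef_rot: [0.0, 0.72, 0.694, -0.001]
wrist_force: [-0.2, 0.3, -3.0]
opening: 0.0095
gripper_force: 58.7
```

servo_tool(steps=[[[0,0,0],[0,0,0],-1],[[0,0,0],[0,0,0],-1],[[0,0,0],[0,0,0],-1]])

```text
time: 5.95
ee_pos: [0.442, -0.2544, 0.2824]
eef_rot: [-0.001, 0.718, 0.696, 0.0]
wrist_force: [0.3, 0.4, -1.6]
opening: 0.0098
gripper_force: 58.7
```

Run:
```python
from h import *
from bench import manip,viewer
s=manip.read_state(); print(s['time'],s['ee_pos'],s['opening'],s['gripper_force'],s['wrist_force'])
print(rel(s,[.44,-.257,.2225],down(-.035)),rel(s,[.539,-.257,.2225],down(-.035)))
ims=[]
for n in ['top','scene','wrist']:
    c=viewer.get_calibration(n);p,d=viewer.get_image(n); np.savez(n+'2.npz',p=p,d=d,**c)
    if n=='top': ims.append(cv2.resize(p[130:270,300:440],(400,400),interpolation=cv2.INTER_CUBIC))
    if n=='scene': ims.append(cv2.resize(p[100:260,120:280],(400,400),interpolation=cv2.INTER_CUBIC))
cv2.imwrite('pics/h2.png',np.hstack(ims)[:,:,::-1])
for n in ['top2','scene2','wrist2']:
    p,X=cloud(n+'.npz'); A=X.reshape(-1,3)
    def b(x,y,z): return A[(A[:,0]>x[0])&(A[:,0]<x[1])&(A[:,1]>y[0])&(A[:,1]<y[1])&(A[:,2]>z[0])&(A[:,2]<z[1])]
    for l,B in [('pR',b((.525,.6),(-.31,-.27),(.16,.2))),('pL',b((.525,.6),(-.24,-.2),(.16,.2))),('ctop',b((.612,.65),(-.31,-.2),(.195,.215))),('cfront',b((.59,.62),(-.3,-.21),(.12,.195)))]:
        if len(B)<9: print(n,l,len(B));continue
        print(n,l,np.round(np.median(B,0),4),len(B),np.percentile(B,5,0).round(3),np.percentile(B,95,0).round(3))
```

```text
5.95 [ 0.44201558 -0.25439817  0.2824206 ] 0.009800625636161393 58.70308578014374 [ 0.3304349   0.41986437 -1.62688185]
(array([-0.0004, -0.0016,  0.0034]), array([-0.0028, -0.0019,  0.0599])) (array([-0.0004, -0.0016,  0.0034]), array([0.0004, 0.097 , 0.0599]))
top2 pR [ 0.5748 -0.29    0.1855] 71 [ 0.552 -0.295  0.179] [ 0.596 -0.285  0.19 ]
top2 pL [ 0.5609 -0.2256  0.1821] 108 [ 0.53  -0.23   0.173] [ 0.597 -0.221  0.189]
top2 ctop [ 0.6199 -0.2561  0.2066] 185 [ 0.613 -0.3    0.201] [ 0.63  -0.218  0.212]
top2 cfront [ 0.6052 -0.2534  0.1835] 161 [ 0.592 -0.293  0.162] [ 0.611 -0.216  0.193]
scene2 pR [ 0.5401 -0.2875  0.1767] 40 [ 0.526 -0.292  0.17 ] [ 0.559 -0.284  0.186]
scene2 pL [ 0.556  -0.2238  0.1836] 86 [ 0.526 -0.229  0.172] [ 0.593 -0.221  0.191]
scene2 ctop [ 0.6295 -0.2273  0.2076] 99 [ 0.614 -0.235  0.198] [ 0.647 -0.216  0.212]
scene2 cfront [ 0.6134 -0.2175  0.1835] 32 [ 0.591 -0.228  0.162] [ 0.618 -0.215  0.193]
wrist2 pR [ 0.562  -0.2899  0.1861] 1370 [ 0.53  -0.295  0.176] [ 0.596 -0.286  0.19 ]
wrist2 pL [ 0.5642 -0.2272  0.1864] 1573 [ 0.533 -0.232  0.177] [ 0.596 -0.223  0.19 ]
wrist2 ctop [ 0.6163 -0.279   0.2098] 1359 [ 0.612 -0.304  0.209] [ 0.625 -0.239  0.212]
wrist2 cfront [ 0.6076 -0.2576  0.1836] 4012 [ 0.595 -0.293  0.146] [ 0.617 -0.219  0.194]
```

View pics/h2.png

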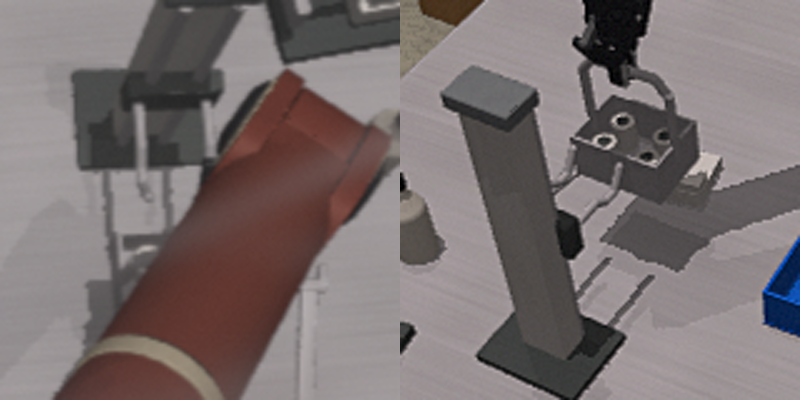

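The left panel shows the prongs at (142,150) and (205,120), clear of the arm. The right panel shows the basket held level in front of the hook tips.

servo_tool(steps=[[[0,0,0.003],[-0.003,-0.002,0.02],-1],[[0,0,0.003],[-0.003,-0.002,0.04],-1],[[0,0,0.003],[-0.003,-0.002,0.054],-1],[[0,0,0.003],[-0.003,0.01,0.055],-1],[[0,0,0.003],[-0.003,0.028,0.055],-1],[[0,0,0.003],[-0.003,0.046,0.055],-1],[[0,0,0.003],[-0.003,0.064,0.055],-1],[[0,0,0.003],[-0.003,0.08,0.055],-1],[[0,0,0.003],[-0.003,0.092,0.055],-1],[[0,0,0.003],[-0.003,0.097,0.055],-1]])

```text
time: 7.1
ee_pos: [0.5414, -0.2615, 0.2283]
eef_rot: [0.001, 0.719, 0.695, 0.001]
wrist_force: [-0.1, 0.1, -3.3]
opening: 0.01
gripper_force: 58.7
```

servo_tool(steps=[[[0,0,0],[0,0,0],-1],[[0,0,0],[0,0,0],-1],[[0,0,0],[0,0,0],-1]])

```text
time: 7.4
ee_pos: [0.5379, -0.2626, 0.2279]
eef_rot: [-0.0, 0.72, 0.694, -0.0]
wrist_force: [0.4, -0.2, -2.7]
opening: 0.0102
gripper_force: 58.7
```

Run:
```python
from h import *
from bench import manip,viewer
s=manip.read_state(); print(s['time'],s['ee_pos'],s['opening'],s['wrist_force'])
print(rel(s,[.539,-.258,.191],down(-.035)))
ims=[]
for n in ['scene','wrist']:
    c=viewer.get_calibration(n);p,d=viewer.get_image(n); np.savez(n+'3.npz',p=p,d=d,**c)
    ims.append(cv2.resize(p[100:260,120:280] if n=='scene' else p[140:420,140:420],(400,400),interpolation=cv2.INTER_CUBIC))
cv2.imwrite('pics/h3.png',np.hstack(ims)[:,:,::-1])
```

```text
7.4 [ 0.53785169 -0.26263119  0.22787807] 0.01023208319956619 [ 0.36650382 -0.2107375  -2.68270369]
(array([-0.0005,  0.0001, -0.0026]), array([0.0047, 0.001 , 0.0369]))
```

View pics/h3.png

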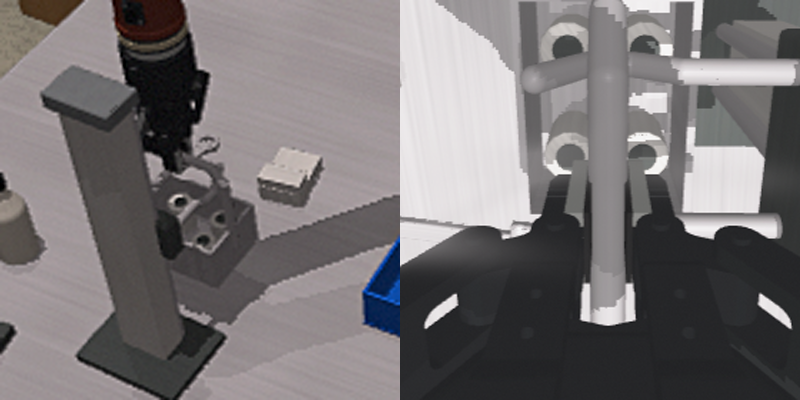

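The bar is over the prongs, with the left prong at right-panel (590,75) and the bar vertical at (607,150). I'll check the lateral centring in the same image.

Run:
```python
from h import *
from bench import viewer
p,X=cloud('wrist3.npz'); A=X.reshape(-1,3)
def b(x,y,z): return A[(A[:,0]>x[0])&(A[:,0]<x[1])&(A[:,1]>y[0])&(A[:,1]<y[1])&(A[:,2]>z[0])&(A[:,2]<z[1])]
B=b((.5,.57),(-.36,-.15),(.205,.24)); print('bar',len(B),np.percentile(B,[1,50,99],0).round(4))
B=B[B[:,1]>-.24];c=B-np.median(B,0);w=np.linalg.svd(c[:,:2],full_matrices=False)[2][0];print(np.degrees(np.arctan2(w[1],w[0])),np.median(B,0))
for nm,(y) in {'L':(-.245,-.205),'R':(-.315,-.27)}.items():
  for x0 in [.505,.515,.525,.55,.565,.58,.595]:
    B=b((x0,x0+.012),y,(.155,.203)); print(nm,x0,len(B),(np.percentile(B,[3,50,97],0).round(4).tolist() if len(B)>5 else ''))
B=b((.59,.63),(-.31,-.21),(.14,.2));B=B[B[:,0]>.6];print('front',len(B),np.percentile(B,[10,50,90],0).round(4))
```

```text
bar 7817 [[ 0.5213 -0.3006  0.2066]
 [ 0.5388 -0.2521  0.2254]
 [ 0.5557 -0.2029  0.2394]]
-92.03706059170685 [ 0.53973661 -0.21965604  0.22391852]
L 0.505 231 [[0.5109, -0.2298, 0.1976], [0.5142, -0.2251, 0.2013], [0.5169, -0.2212, 0.2029]]
L 0.515 560 [[0.5154, -0.2302, 0.1861], [0.5208, -0.2248, 0.1958], [0.5266, -0.2213, 0.2025]]
L 0.525 281 [[0.5253, -0.2303, 0.1774], [0.5284, -0.2249, 0.1854], [0.5319, -0.2217, 0.1911]]
L 0.55 456 [[0.5503, -0.232, 0.1767], [0.5562, -0.2267, 0.1823], [0.5617, -0.2229, 0.1871]]
L 0.565 448 [[0.5654, -0.233, 0.1857], [0.5709, -0.2276, 0.1889], [0.5765, -0.2236, 0.1904]]
L 0.58 443 [[0.5804, -0.2334, 0.1855], [0.586, -0.2281, 0.1889], [0.5916, -0.2243, 0.1906]]
L 0.595 449 [[0.5953, -0.2337, 0.185], [0.601, -0.2287, 0.1889], [0.6067, -0.225, 0.1905]]
R 0.505 0 
R 0.515 0 
R 0.525 0 
R 0.55 0 
R 0.565 283 [[0.5663, -0.2943, 0.1838], [0.5721, -0.2893, 0.1882], [0.5767, -0.2873, 0.1902]]
R 0.58 198 [[0.5803, -0.2911, 0.1833], [0.5858, -0.289, 0.1874], [0.5916, -0.2878, 0.1893]]
R 0.595 1350 [[0.5969, -0.2975, 0.1645], [0.6063, -0.2873, 0.1878], [0.607, -0.2718, 0.2017]]
front 4392 [[ 0.6058 -0.2889  0.1684]
 [ 0.6077 -0.2503  0.1869]
 [ 0.6111 -0.2182  0.1969]]
```

servo_tool(steps=[[[0,0,0],[0.004,0.001,0.003],-1],[[0,0,0],[0.0045,0.001,0.008],-1],[[0,0,0],[0.0045,0.001,0.014],-1],[[0,0,0],[0.0045,0.001,0.02],-1],[[0,0,0],[0.0045,0.001,0.025],-1],[[0,0,0],[0.0045,0.001,0.029],-1],[[0,0,0],[0.0045,0.001,0.032],-1],[[0,0,0],[0.0045,0.001,0.034],-1],[[0,0,0],[0.0045,0.001,0.034],-1],[[0,0,0],[0.0045,0.001,0.034],-1]])

```text
time: 8.5
ee_pos: [0.5398, -0.2581, 0.1938]
eef_rot: [0.0, 0.72, 0.694, 0.0]
wrist_force: [-0.3, -0.2, -1.6]
opening: 0.0097
gripper_force: 58.7
```

Run:
```python
from h import *
from bench import manip,viewer
s=manip.read_state(); print(s['time'],s['ee_pos'],s['opening'],s['wrist_force'])
c=viewer.get_calibration('wrist');p,d=viewer.get_image('wrist'); np.savez('wrist4.npz',p=p,d=d,**c)
p,X=cloud('wrist4.npz'); A=X.reshape(-1,3)
def b(x,y,z): return A[(A[:,0]>x[0])&(A[:,0]<x[1])&(A[:,1]>y[0])&(A[:,1]<y[1])&(A[:,2]>z[0])&(A[:,2]<z[1])]
for y in [(-.35,-.2),(-.22,-.2),(-.3,-.295)]:
  B=b((.52,.56),y,(.173,.2)); print('bar',len(B),np.percentile(B,[1,50,99],0).round(4) if len(B)>9 else '')
```

```text
8.5 [ 0.53975831 -0.25811074  0.19380662] 0.009661354948189605 [-0.26886981 -0.19521027 -1.60606301]
bar 8870 [[ 0.5211 -0.2961  0.1748]
 [ 0.5403 -0.2387  0.1908]
 [ 0.5587 -0.2016  0.1989]]
bar 1555 [[ 0.5358 -0.2198  0.1739]
 [ 0.5418 -0.2103  0.1868]
 [ 0.5476 -0.2003  0.1932]]
bar 132 [[ 0.5327 -0.2992  0.1872]
 [ 0.5386 -0.2966  0.1911]
 [ 0.5443 -0.295   0.1934]]
```

servo_tool(steps=[[[0,0,0],[0,0,0.001],-1],[[0,0,0],[0,0,0.002],-1],[[0,0,0],[0,0,0.003],-1],[[0,0,0],[0,0,0.003],-1]])

```text
time: 8.95
ee_pos: [0.5398, -0.2581, 0.1915]
eef_rot: [0.0, 0.72, 0.694, 0.0]
wrist_force: [-1.0, 1.3, 4.0]
opening: 0.0102
gripper_force: 59.4
```

servo_tool(steps=[[[0,0,0],[0,0,0],-0.6],[[0,0,0],[0,0,0],-0.3],[[0,0,0],[0,0,0],0],[[0,0,0],[0,0,0],0],[[0,0,0],[0,0,0],0],[[0,0,0],[0,0,0],0]])

```text
time: 9.55
ee_pos: [0.5396, -0.258, 0.1906]
eef_rot: [-0.0, 0.72, 0.694, -0.0]
wrist_force: [-0.9, -0.7, -0.0]
opening: 0.0431
gripper_force: 0.0
```

servo_tool(steps=[[[0,0,0],[0,0,-0.01],0],[[0,0,0],[0,0,-0.03],0],[[0,0,0],[0,0,-0.06],0],[[0,0,0],[0,0,-0.1],0],[[0,0,0],[0,0,-0.14],0],[[0,0,0],[0,0,-0.18],0],[[0,0,0],[0,0,-0.2],0]])

```text
time: 10.25
ee_pos: [0.5401, -0.2591, 0.3959]
eef_rot: [0.004, 0.72, 0.694, 0.001]
wrist_force: [-0.5, -0.9, -0.1]
opening: 0.0425
gripper_force: 0.0
```

Run:
```python
from h import *
from bench import manip,viewer
s=manip.read_state(); print(s['time'],s['ee_pos'],s['opening'],s['wrist_force'])
c=viewer.get_calibration('wrist');p,d=viewer.get_image('wrist'); np.savez('wrist5.npz',p=p,d=d,**c)
p,X=cloud('wrist5.npz'); A=X.reshape(-1,3)
def b(x,y,z): return A[(A[:,0]>x[0])&(A[:,0]<x[1])&(A[:,1]>y[0])&(A[:,1]<y[1])&(A[:,2]>z[0])&(A[:,2]<z[1])]
B=b((.50,.58),(-.275,-.24),(.15,.21)); print('bar',len(B),np.percentile(B,[2,50,98],0).round(4) if len(B)>9 else '')
B=b((.45,.65),(-.35,-.17),(.07,.105));print('rim',len(B),np.percentile(B,[2,50,98],0).round(4))
# console: face and guard plane, handles, from scene/top clouds at t0
for n in ['top0','scene0']:
    p,X=cloud(n+'.npz'); A=X.reshape(-1,3)
    G=b((.5,.65),(.15,.37),(.225,.28)); m=G.mean(0); w=np.linalg.svd(G-m,full_matrices=False)[2]; print(n,'guard n',w[2].round(3),'long',w[0].round(3),m.round(4))
```

```text
10.25 [ 0.54013444 -0.25905454  0.39588692] 0.04247730096460318 [-0.50425442 -0.93179779 -0.13618634]
bar 362 [[ 0.5353 -0.2742  0.1863]
 [ 0.5409 -0.257   0.1895]
 [ 0.5465 -0.2404  0.1913]]
rim 2409 [[ 0.4966 -0.3152  0.0712]
 [ 0.5334 -0.2709  0.0793]
 [ 0.6175 -0.1979  0.0958]]
top0 guard n [ 0.5    0.023 -0.866] long [-0.067  0.998 -0.012] [0.5783 0.2555 0.2489]
scene0 guard n [ 0.42   0.027 -0.907] long [ 0.062 -0.998 -0.001] [0.5883 0.2534 0.2502]
```

The basket hangs with its bar at (0.541, −0.257, 0.185), which is the seat. Next I go to view the crank.

```bash
cat >> h.py <<'E'
def hubR(psi):
    c,s=np.cos(psi),np.sin(psi)
    zh=np.array([-.5*c,-.5*s,np.sqrt(.75)]); xu=np.array([np.sqrt(.75)*c,np.sqrt(.75)*s,.5]); return np.stack([xu,np.cross(zh,xu),zh],1)
def toolR(psi):
    H=hubR(psi); return np.stack([-H[:,0],H[:,1],-H[:,2]],1)
E
python3 - <<'E'
from h import *
from bench import manip
s=manip.read_state(); H=hubR(.065); hub=np.array([.56,.251,.13])
print(rel(s,hub+.24*H[:,2],toolR(.065)), hub+.24*H[:,2], np.linalg.det(toolR(.065)))
E
```

```text
(array([-0.4328, -0.3814, -1.6308]), array([ 0.499 , -0.1199,  0.0564])) [0.44025341 0.24320549 0.3378461 ] 0.9999999999999997
```

servo_tool(steps=[[[0,0,0],[0.05,-0.05,0],0.3],[[-0.433,-0.381,-1.631],[0.499,-0.12,0.056],0.3],[[-0.433,-0.381,-1.631],[0.499,-0.12,0.056],0.3],[[-0.433,-0.381,-1.631],[0.499,-0.12,0.056],0.3],[[-0.433,-0.381,-1.631],[0.499,-0.12,0.056],0.3],[[-0.433,-0.381,-1.631],[0.499,-0.12,0.056],0.3],[[-0.433,-0.381,-1.631],[0.499,-0.12,0.056],0.3],[[-0.433,-0.381,-1.631],[0.499,-0.12,0.056],0.3],[[-0.433,-0.381,-1.631],[0.499,-0.12,0.056],0.3],[[-0.433,-0.381,-1.631],[0.499,-0.12,0.056],0.3]])

```text
time: 11.3
ee_pos: [0.4408, 0.2227, 0.3379]
eef_rot: [0.209, 0.15, 0.966, 0.01]
wrist_force: [1.7, -0.3, 0.4]
opening: 0.056
gripper_force: 0.0
```

Run:
```python
from h import *
from bench import manip
s=manip.read_state(); H=hubR(.065); hub=np.array([.56,.251,.13])
print(s['time'],s['ee_pos'],s['q'].round(2),s['qd'].round(2)); print(rel(s,hub+.24*H[:,2],toolR(.065)))
```

```text
11.3 [0.44080394 0.22274135 0.33788875] [-0.76  0.16  0.1   1.99  0.42  0.72  0.31] [-0.76  0.24 -0.41  0.02  0.81 -0.32 -0.33]
(array([-0.0883, -0.0932, -0.3547]), array([ 0.0065,  0.0194, -0.0011]))
```

servo_tool(steps=[[[-0.06,-0.06,-0.25],[0,0,0],0.3],[[-0.06,-0.06,-0.25],[0,0,0],0.3],[[-0.06,-0.06,-0.25],[0,0,0],0.3],[[-0.06,-0.06,-0.25],[0,0,0],0.3],[[-0.06,-0.06,-0.25],[0,0,0],0.3]])

```text
time: 11.8
ee_pos: [0.4422, 0.2207, 0.3379]
eef_rot: [0.241, 0.027, 0.97, 0.008]
wrist_force: [0.3, 0.3, 0.4]
opening: 0.0552
gripper_force: 0.0
```

Run:
```python
from h import *
from bench import manip, viewer
s=manip.read_state(); H=hubR(.065); hub=np.array([.56,.251,.13])
print(s['time'],s['ee_pos'],s['q'].round(2)); print(rel(s,hub+.24*H[:,2],toolR(.065)))
c=viewer.get_calibration('wrist');p,d=viewer.get_image('wrist'); np.savez('w6.npz',p=p,d=d,**c); cv2.imwrite('pics/w6.png',p[:,:,::-1])
```

```text
11.8 [0.44216418 0.22070228 0.33794887] [-0.74  0.14  0.08  2.05  0.5   0.62  0.49]
(array([-0.0301, -0.0354, -0.1131]), array([ 0.003 ,  0.0224, -0.0008]))
```

View pics/w6.png

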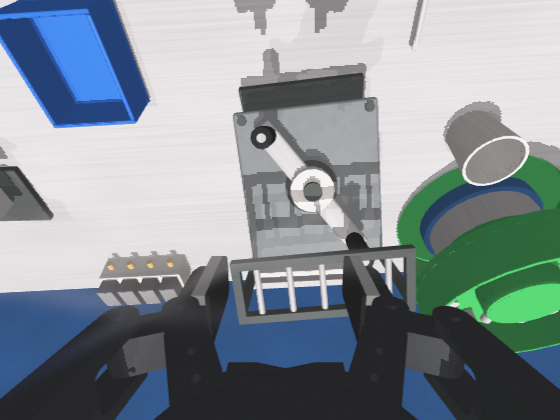

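The wrist view looks along the crank axis. The hub is at (312,190), handle A's top at (263,137), handle B at (358,243) and the guard frame at (325,285).

Run:
```python
from h import *
p,X=cloud('w6.npz'); A=X.reshape(-1,3); P=p.reshape(-1,3).astype(int)
ok=np.isfinite(A[:,0])&(abs(A[:,0]-.55)<.2)&(abs(A[:,1]-.25)<.16)
A=A[ok];P=P[ok]
psi=.065; hub=np.array([.56,.251,.13])
for it in range(3):
    H=hubR(psi); U=(A-hub)@H
    f=(abs(U[:,2]+3)<1e9)&(U[:,0]>-.09)&(U[:,0]<.04)&(abs(U[:,1])<.075)&(abs(U[:,2])<.03)
    g=(abs(U[:,2]-.097)<.008)&(U[:,0]>.02)&(U[:,0]<.14)&(abs(U[:,1])<.11)
    # rect of guard, ignoring finger points via largest rectangle
    r=cv2.minAreaRect(U[g][:,:2].astype(np.float32)*1000); print('guard',g.sum(),np.round(r[0],1),np.round(r[1],1),round(r[2],2),'h',np.median(U[g][:,2]).round(4))
    lab=(P.min(1)>140)&(U[:,2]>.008)&(U[:,2]<.06)&(np.hypot(U[:,0],U[:,1])<.045)
    print('boss',lab.sum(),np.median(U[lab],0).round(4), cv2.minEnclosingCircle(U[lab][:,:2].astype(np.float32)))
    t=(U[:,2]>.070)&(U[:,2]<.086)&(U[:,0]<.03)
    c=cv2.minEnclosingCircle(U[t][:,:2].astype(np.float32)); print('A top',t.sum(),c,np.median(U[t],0).round(4))
    F=A[f]; m=F.mean(0); n=np.linalg.svd(F-m,full_matrices=False)[2][2]; print('face n',(n*np.sign(n[2])).round(3))
    h=np.histogram(U[f][:,2],bins=np.arange(-.03,.031,.004)); print(h[0])
    a=r[2]-90 if r[2]>45 else r[2]; psi+=np.radians(a)
    hub=hub+H@np.array([r[0][0]/1000-.0765,r[0][1]/1000,0]); print('psi',psi,'hub',hub.round(4))
```

```text
guard 5472 [78.3 -0.7] [166.3  64.7] 89.82 h 0.0966
boss 1938 [-0.0021 -0.0029  0.0254] ((0.0002799795474857092, -0.00023077473451849073), 0.044993504881858826)
A top 408 ((-0.06054436415433884, -0.04191632568836212), 0.0099253561347723) [-0.0609 -0.0416  0.0782]
face n [-0.556 -0.015  0.831]
[   0    0    0    0    0   12 4976 6207  481    7   19  713  720  551
  660]
psi 0.06178210245485726 hub [0.5616 0.2504 0.1309]
guard 5476 [76.5  0.1] [166.3  64.7] 89.98 h 0.0966
boss 1935 [-0.0033 -0.0013  0.0254] ((5.635516936308704e-05, -4.320393054513261e-05), 0.04507263004779816)
A top 408 ((-0.06226059049367905, -0.0414954349398613), 0.009925668127834797) [-0.0626 -0.0412  0.0781]
face n [-0.554 -0.017  0.833]
[   0    0    0    0    0   10 4981 6349  480    7   19  767  713  552
  659]
psi 0.06135120299048244 hub [0.5616 0.2504 0.1309]
guard 5477 [76.5  0. ] [166.3  64.7] 90.0 h 0.0966
boss 1934 [-0.0033 -0.0014  0.0254] ((-0.00018497554992791265, 0.0003108173259533942), 0.045041266828775406)
A top 408 ((-0.0622449666261673, -0.041594479233026505), 0.009925704449415207) [-0.0626 -0.0413  0.0781]
face n [-0.554 -0.017  0.833]
[   0    0    0    0    0   10 4983 6350  480    7   19  768  713  550
  661]
psi 0.06129341239482772 hub [0.5616 0.2505 0.1309]
```

```bash
cat >> h.py <<'E'
PSI=.0613; HUB=np.array([.5616,.2504,.1309]); HR=hubR(PSI); TR=toolR(PSI)
def hp(th,w,r=.075):
    "th deg: 0 right, +up slope; world point"
    t=np.radians(th); return HUB+HR@np.array([r*np.sin(t),-r*np.cos(t),w])
def inhub(s): 
    u=HR.T@(s['ee_pos']-HUB); return u.round(4), np.degrees(np.arctan2(u[0],-u[1])).round(1), np.hypot(u[0],u[1]).round(4)
E
python3 - <<'E'
from h import *
from bench import manip
s=manip.read_state(); print(inhub(s)); print(rel(s,hp(-56.2,.15),TR)); print(rel(s,hp(-56.2,.066),TR))
E
```

```text
(array([-0.0013, -0.0223,  0.2398]), np.float64(-3.4), np.float64(0.0223))
(array([-0.0283, -0.0355, -0.1095]), array([ 0.0554, -0.0232,  0.0924]))
(array([-0.0283, -0.0355, -0.1095]), array([ 0.0526, -0.0207,  0.1764]))
```

servo_tool(grip_force=40, steps=[[[-0.028,-0.036,-0.11],[0.03,-0.012,0.03],0.3],[[-0.028,-0.036,-0.11],[0.055,-0.023,0.07],0.3],[[-0.028,-0.036,-0.11],[0.055,-0.023,0.092],0.3],[[-0.028,-0.036,-0.11],[0.055,-0.023,0.092],0.3],[[-0.028,-0.036,-0.11],[0.055,-0.023,0.092],0.3],[[-0.028,-0.036,-0.11],[0.055,-0.023,0.092],0.3]])

```text
time: 12.45
ee_pos: [0.4361, 0.202, 0.2315]
eef_rot: [0.26, -0.031, 0.965, 0.009]
wrist_force: [-0.5, -0.8, 0.6]
opening: 0.0555
gripper_force: 0.0
```

Run:
```python
from h import *
from bench import manip
s=manip.read_state(); print(s['q'].round(2),inhub(s)); print(rel(s,hp(-56.2,.066),TR))
```

```text
[-0.87  0.28  0.29  2.3   1.01  0.22  0.07] (array([-0.0607, -0.0406,  0.1512]), np.float64(-56.2), np.float64(0.0731))
(array([0.0019, 0.003 , 0.0015]), array([ 0.0019, -0.0012,  0.0852]))
```

servo_tool(steps=[[[0.002,0.003,0.002],[0.002,-0.001,0.03],0.3],[[0.002,0.003,0.002],[0.002,-0.001,0.06],0.3],[[0.002,0.003,0.002],[0.002,-0.001,0.085],0.3],[[0.002,0.003,0.002],[0.002,-0.001,0.085],0.3],[[0.002,0.003,0.002],[0.002,-0.001,0.085],-0.3],[[0.002,0.003,0.002],[0.002,-0.001,0.085],-1],[[0.002,0.003,0.002],[0.002,-0.001,0.085],-1],[[0.002,0.003,0.002],[0.002,-0.001,0.085],-1],[[0.002,0.003,0.002],[0.002,-0.001,0.085],-1]])

```text
time: 13.35
ee_pos: [0.4769, 0.2026, 0.1564]
eef_rot: [0.259, -0.029, 0.965, 0.006]
wrist_force: [3.4, -0.8, -2.0]
opening: 0.0189
gripper_force: 39.6
```

Run:
```python
from h import *
from bench import manip
s=manip.read_state(); print(s['q'].round(2),inhub(s),s['wrist_force'],q2R(s['eef_rot']).T@TR)
for t in range(-70,-200,-14): 
    r=rel(s,hp(t,.066),TR); print(t,r[1])
```

```text
[-0.66  0.48  0.11  2.29  1.98  0.22 -0.88] (array([-0.063 , -0.0426,  0.0659]), np.float64(-56.0), np.float64(0.076)) [ 3.38894707 -0.78189979 -2.03415394] [[ 9.99999872e-01 -3.50682770e-04  3.63581399e-04]
 [ 3.49566005e-04  9.99995235e-01  3.06709432e-03]
 [-3.64655244e-04 -3.06696683e-03  9.99995230e-01]]
-70 [ 0.0075  0.0169 -0.0002]
-84 [ 0.0116  0.0347 -0.0002]
-98 [ 0.0113  0.053  -0.0003]
-112 [ 0.0065  0.0707 -0.0004]
-126 [-0.0023  0.0866 -0.0004]
-140 [-0.0148  0.1    -0.0004]
-154 [-0.0302  0.11   -0.0005]
-168 [-0.0474  0.1159 -0.0005]
-182 [-0.0657  0.1175 -0.0005]
-196 [-0.0837  0.1146 -0.0005]
```

servo_tool(steps=[[[0,0,0],[0.004,0.008,0],-1],[[0,0,0],[0.0075,0.017,0],-1],[[0,0,0],[0.01,0.0255,0],-1],[[0,0,0],[0.0116,0.0347,0],-1],[[0,0,0],[0.012,0.0438,0],-1],[[0,0,0],[0.0113,0.053,0],-1],[[0,0,0],[0.0094,0.062,0],-1],[[0,0,0],[0.0065,0.0707,0],-1],[[0,0,0],[0.0025,0.079,0],-1],[[0,0,0],[-0.0023,0.0866,0],-1]])

```text
time: 14.35
ee_pos: [0.4719, 0.2884, 0.1564]
eef_rot: [0.258, -0.03, 0.966, 0.005]
wrist_force: [1.3, -4.5, 2.7]
opening: 0.0191
gripper_force: 40.4
```

```bash
cat > go.py <<'E'
from h import *
from bench import manip
import sys
s=manip.read_state(); print(s['time'],s['q'].round(2),inhub(s),s['wrist_force'].round(1),s['opening'].round(4))
w=float(sys.argv[1])
for t in sys.argv[2:]:
    a=rel(s,hp(float(t),w),TR); print(t,a[1],a[0])
E
python3 go.py .066 -140 -154 -168 -182 -196
```

```text
Traceback (most recent call last):
  File "go.py", line 4, in <module>
    s=manip.read_state(); print(s['time'],s['q'].round(2),inhub(s),s['wrist_force'].round(1),s['opening'].round(4))
                                                                                             ^^^^^^^^^^^^^^^^^^
AttributeError: 'float' object has no attribute 'round'
```

```bash
sed -i "s/s\['opening'\].round(4)/round(s['opening'],4)/" go.py; python3 go.py .066 -140 -154 -168 -182 -196
```

```text
14.35 [-0.95  0.53  0.29  2.18  1.36  0.18 -0.42] (array([-0.0628,  0.0434,  0.0656]), np.float64(-124.6), np.float64(0.0763)) [ 1.3 -4.5  2.7] 0.0191
-140 [-0.0146  0.014  -0.0005] [-0.006  -0.0024  0.0017]
-154 [-0.0299  0.024  -0.0006] [-0.006  -0.0024  0.0017]
-168 [-0.0472  0.0299 -0.0007] [-0.006  -0.0024  0.0017]
-182 [-0.0654  0.0315 -0.0007] [-0.006  -0.0024  0.0017]
-196 [-0.0835  0.0286 -0.0007] [-0.006  -0.0024  0.0017]
```

servo_tool(steps=[[[0,0,0],[-0.006,0.007,0],-1],[[0,0,0],[-0.013,0.013,0],-1],[[0,0,0],[-0.0205,0.0185,0],-1],[[0,0,0],[-0.029,0.023,0],-1],[[0,0,0],[-0.037,0.0265,0],-1],[[0,0,0],[-0.046,0.029,0],-1],[[0,0,0],[-0.055,0.0305,0],-1],[[0,0,0],[-0.064,0.031,0],-1],[[0,0,0],[-0.073,0.03,0],-1],[[0,0,0],[-0.08,0.0285,0],-1]])

```text
time: 15.35
ee_pos: [0.5368, 0.3226, 0.1949]
eef_rot: [0.255, -0.031, 0.966, 0.006]
wrist_force: [-7.4, -3.8, 3.4]
opening: 0.0189
gripper_force: 40.7
```

servo_tool(steps=[[[0,0,0],[0,0,0],-1],[[0,0,0],[0,0,0],0],[[0,0,0],[0,0,0],0.3],[[0,0,0],[0,0,0],0.3],[[0,0,0],[0,0,0],0.3]])

```text
time: 15.85
ee_pos: [0.5398, 0.3229, 0.1959]
eef_rot: [0.257, -0.03, 0.966, 0.007]
wrist_force: [-0.4, 0.4, 0.2]
opening: 0.0554
gripper_force: 0.0
```

```bash
python3 go.py .066 -14 -10
python3 - <<'E'
from h import *
from bench import manip
s=manip.read_state(); print(rel(s,hp(-180,.15),TR),rel(s,hp(0,.15),TR))
E
```

```text
15.85 [-0.68  0.53 -0.04  1.94  0.95  0.4   0.08] (array([0.0175, 0.0737, 0.065 ]), np.float64(166.6), np.float64(0.0757)) [-0.4  0.4  0.2] 0.0554
-14 [ 0.0359 -0.1464 -0.0008] [-0.0007 -0.0031  0.0018]
-10 [ 0.0308 -0.1475 -0.0008] [-0.0007 -0.0031  0.0018]
(array([-0.0007, -0.0031,  0.0018]), array([ 0.0178,  0.0013, -0.085 ])) (array([-0.0007, -0.0031,  0.0018]), array([ 0.018 , -0.1487, -0.0849]))
```

servo_tool(steps=[[[0,0,0],[0.002,0,-0.035],0.3],[[0,0,0],[0.01,0,-0.065],0.3],[[0,0,0],[0.02,-0.035,-0.065],0.3],[[0,0,0],[0.03,-0.08,-0.065],0.3],[[0,0,0],[0.035,-0.12,-0.065],0.3],[[0,0,0],[0.035,-0.147,-0.065],0.3],[[0,0,0],[0.035,-0.147,-0.06],0.3],[[0,0,0],[0.035,-0.147,-0.03],0.3],[[0,0,0],[0.035,-0.147,0],0.3],[[0,0,0],[0.035,-0.147,0],0.3]])

```text
time: 16.85
ee_pos: [0.5197, 0.1742, 0.1769]
eef_rot: [0.258, -0.032, 0.966, 0.002]
wrist_force: [-1.5, 0.4, -0.9]
opening: 0.0555
gripper_force: 0.0
```

servo_tool(steps=[[[0,0,0],[0,0,0],-0.3],[[0,0,0],[0,0,0],-1],[[0,0,0],[0,0,0],-1],[[0,0,0],[0,0,0],-1],[[0,0,0],[0,0,0],-1]])

```text
time: 17.35
ee_pos: [0.5186, 0.1745, 0.1793]
eef_rot: [0.257, -0.03, 0.966, 0.009]
wrist_force: [-0.9, 3.9, 0.6]
opening: 0.0193
gripper_force: 39.2
```

```bash
python3 go.py .066 -22 -32 -41 -50 -59 -68 -77 -86 -95 -104
```

```text
17.35 [-0.63  0.46  0.23  2.21  1.59  0.08 -0.38] (array([-0.017 , -0.0731,  0.0657]), np.float64(-13.1), np.float64(0.0751)) [-0.9  3.9  0.6] 0.0193
-22 [ 0.0111  0.0036 -0.0003] [ 0.0018 -0.0031  0.0005]
-32 [ 0.0227  0.0095 -0.0002] [ 0.0018 -0.0031  0.0005]
-41 [ 0.0322  0.0165 -0.0002] [ 0.0018 -0.0031  0.0005]
-50 [ 0.0404  0.0249 -0.0001] [ 0.0018 -0.0031  0.0005]
-59 [ 0.0473  0.0345 -0.0001] [ 0.0018 -0.0031  0.0005]
-68 [ 0.0525  0.0451 -0.0001] [ 0.0018 -0.0031  0.0005]
-77 [ 0.056   0.0563 -0.    ] [ 0.0018 -0.0031  0.0005]
-86 [ 0.0578  0.0679 -0.    ] [ 0.0018 -0.0031  0.0005]
-95 [ 0.0577  0.0797 -0.    ] [ 0.0018 -0.0031  0.0005]
-104 [0.0557 0.0913 0.    ] [ 0.0018 -0.0031  0.0005]
```

servo_tool(steps=[[[0,0,0],[0.011,0.0036,0],-1],[[0,0,0],[0.0227,0.0095,0],-1],[[0,0,0],[0.032,0.0165,0],-1],[[0,0,0],[0.0404,0.025,0],-1],[[0,0,0],[0.0473,0.0345,0],-1],[[0,0,0],[0.0525,0.045,0],-1],[[0,0,0],[0.056,0.0563,0],-1],[[0,0,0],[0.0578,0.068,0],-1],[[0,0,0],[0.0577,0.08,0],-1],[[0,0,0],[0.0557,0.0913,0],-1]])

```text
time: 18.35
ee_pos: [0.4644, 0.2603, 0.1509]
eef_rot: [0.257, -0.029, 0.966, 0.005]
wrist_force: [-1.2, -4.5, 4.5]
opening: 0.0185
gripper_force: 40.4
```

```bash
python3 go.py .066 -104 -113 -122 -131 -140 -150 -158 -167 -176 -185 -194
```

```text
18.35 [-0.75  0.51  0.05  2.24  1.65  0.29 -0.67] (array([-0.0735,  0.0158,  0.0655]), np.float64(-102.2), np.float64(0.0752)) [-1.2 -4.5  4.5] 0.0185
-104 [-0.0007  0.0023 -0.0005] [-0.0056 -0.0031  0.    ]
-113 [-0.0044  0.0135 -0.0006] [-0.0056 -0.0031  0.    ]
-122 [-0.0099  0.0239 -0.0007] [-0.0056 -0.0031  0.    ]
-131 [-0.0169  0.0334 -0.0008] [-0.0056 -0.0031  0.    ]
-140 [-0.0253  0.0416 -0.0008] [-0.0056 -0.0031  0.    ]
-150 [-0.036   0.0491 -0.0009] [-0.0056 -0.0031  0.    ]
-158 [-0.0454  0.0537 -0.001 ] [-0.0056 -0.0031  0.    ]
-167 [-0.0566  0.0572 -0.001 ] [-0.0056 -0.0031  0.    ]
-176 [-0.0682  0.059  -0.0011] [-0.0056 -0.0031  0.    ]
-185 [-0.08    0.0589 -0.0011] [-0.0056 -0.0031  0.    ]
-194 [-0.0916  0.0569 -0.0011] [-0.0056 -0.0031  0.    ]
```

servo_tool(steps=[[[0,0,0],[-0.0037,0.0112,0],-1],[[0,0,0],[-0.0092,0.0216,0],-1],[[0,0,0],[-0.0162,0.031,0],-1],[[0,0,0],[-0.0246,0.0393,0],-1],[[0,0,0],[-0.0353,0.0468,0],-1],[[0,0,0],[-0.0447,0.0514,0],-1],[[0,0,0],[-0.056,0.055,0],-1],[[0,0,0],[-0.0675,0.0567,0],-1],[[0,0,0],[-0.0793,0.0566,0],-1],[[0,0,0],[-0.091,0.0546,0],-1]])

```text
time: 19.35
ee_pos: [0.537, 0.3227, 0.1949]
eef_rot: [0.255, -0.032, 0.966, 0.008]
wrist_force: [-6.9, -1.0, 3.7]
opening: 0.0186
gripper_force: 40.5
```

servo_tool(steps=[[[0,0,0],[0,0,0],-1],[[0,0,0],[0,0,0],0],[[0,0,0],[0,0,0],0.3],[[0,0,0],[0,0,0],0.3],[[0,0,0],[0,0,0],0.3]])

```text
time: 19.85
ee_pos: [0.5402, 0.3209, 0.1957]
eef_rot: [0.257, -0.03, 0.966, 0.007]
wrist_force: [-0.8, 0.2, 0.3]
opening: 0.0552
gripper_force: 0.0
```

```bash
python3 go.py .066 -16 -14 -12
python3 - <<'E'
from h import *
from bench import viewer
for n in ['top','scene']:
    c=viewer.get_calibration(n);p,d=viewer.get_image(n); np.savez(n+'7.npz',p=p,d=d,**c)
    p,X=cloud(n+'7.npz'); A=X.reshape(-1,3)
    def b(x,y,z): return A[(A[:,0]>x[0])&(A[:,0]<x[1])&(A[:,1]>y[0])&(A[:,1]<y[1])&(A[:,2]>z[0])&(A[:,2]<z[1])]
    B=b((.52,.56),(-.28,-.235),(.18,.3)); print(n,'bar',len(B),np.median(B,0).round(3) if len(B) else '')
    B=b((.48,.6),(-.34,-.18),(.06,.14)); print(n,'rim',len(B),np.percentile(B,[2,50,98],0).round(3) if len(B) else '')
cv2.imwrite('pics/s7.png',p[100:300,100:420,::-1].repeat(2,0).repeat(2,1))
E
```

```text
19.85 [-0.62  0.53 -0.13  1.94  1.02  0.44  0.02] (array([0.0176, 0.0717, 0.0647]), np.float64(166.2), np.float64(0.0739)) [-0.8  0.2  0.3] 0.0552
-16 [ 0.0385 -0.1438 -0.0009] [-0.0021 -0.0036  0.0014]
-14 [ 0.036  -0.1445 -0.0009] [-0.0021 -0.0036  0.0014]
-12 [ 0.0334 -0.145  -0.0009] [-0.0021 -0.0036  0.0014]
top bar 83 [ 0.537 -0.255  0.23 ]
top rim 1328 [[ 0.492 -0.313  0.076]
 [ 0.53  -0.26   0.112]
 [ 0.582 -0.195  0.138]]
scene bar 62 [ 0.544 -0.257  0.232]
scene rim 1095 [[ 0.496 -0.31   0.079]
 [ 0.535 -0.231  0.115]
 [ 0.589 -0.194  0.138]]
```

View pics/s7.png

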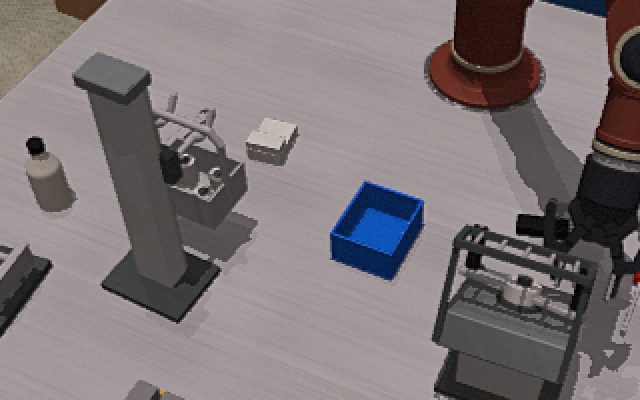

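The basket hangs level and is rising (bar at 0.23). The gripper has let go at the left side of the crank, so I swap to the other handle.

servo_tool(steps=[[[0,0,0],[0.002,0,-0.035],0.3],[[0,0,0],[0.01,0,-0.065],0.3],[[0,0,0],[0.02,-0.035,-0.065],0.3],[[0,0,0],[0.03,-0.08,-0.065],0.3],[[0,0,0],[0.036,-0.12,-0.065],0.3],[[0,0,0],[0.036,-0.145,-0.065],0.3],[[0,0,0],[0.036,-0.145,-0.06],0.3],[[0,0,0],[0.036,-0.145,-0.03],0.3],[[0,0,0],[0.036,-0.145,0],0.3],[[0,0,0],[0.036,-0.145,0],0.3]])

```text
time: 20.95
ee_pos: [0.5185, 0.1757, 0.177]
eef_rot: [0.257, -0.031, 0.966, 0.007]
wrist_force: [-0.1, -0.4, -0.4]
opening: 0.0554
gripper_force: 0.0
```

servo_tool(steps=[[[0,0,0],[0,0,0],-0.3],[[0,0,0],[0,0,0],-1],[[0,0,0],[0,0,0],-1],[[0,0,0],[0,0,0],-1],[[0,0,0],[0,0,0],-1]])

```text
time: 21.45
ee_pos: [0.5181, 0.1748, 0.179]
eef_rot: [0.258, -0.03, 0.966, 0.008]
wrist_force: [-0.3, 1.1, -1.0]
opening: 0.0187
gripper_force: 39.4
```

```bash
python3 go.py .066 -22 -32 -41 -50 -59 -68 -77 -86 -95 -104
```

```text
21.45 [-0.57  0.45  0.14  2.21  1.58  0.13 -0.37] (array([-0.0176, -0.0728,  0.0657]), np.float64(-13.6), np.float64(0.0749)) [-0.3  1.1 -1. ] 0.0187
-22 [ 0.0105  0.0033 -0.0003] [-0.0004 -0.0024  0.0008]
-32 [ 0.0222  0.0092 -0.0002] [-0.0004 -0.0024  0.0008]
-41 [ 0.0316  0.0163 -0.0002] [-0.0004 -0.0024  0.0008]
-50 [ 0.0399  0.0247 -0.0002] [-0.0004 -0.0024  0.0008]
-59 [ 0.0467  0.0342 -0.0002] [-0.0004 -0.0024  0.0008]
-68 [ 0.0519  0.0448 -0.0002] [-0.0004 -0.0024  0.0008]
-77 [ 0.0555  0.056  -0.0002] [-0.0004 -0.0024  0.0008]
-86 [ 0.0572  0.0676 -0.0002] [-0.0004 -0.0024  0.0008]
-95 [ 0.0571  0.0794 -0.0002] [-0.0004 -0.0024  0.0008]
-104 [ 0.0551  0.091  -0.0002] [-0.0004 -0.0024  0.0008]
```

servo_tool(steps=[[[0,0,0],[0.0105,0.0033,0],-1],[[0,0,0],[0.0222,0.0092,0],-1],[[0,0,0],[0.0316,0.0163,0],-1],[[0,0,0],[0.04,0.0247,0],-1],[[0,0,0],[0.0467,0.0342,0],-1],[[0,0,0],[0.052,0.0448,0],-1],[[0,0,0],[0.0555,0.056,0],-1],[[0,0,0],[0.0572,0.0676,0],-1],[[0,0,0],[0.0571,0.0794,0],-1],[[0,0,0],[0.0551,0.091,0],-1]])

```text
time: 22.45
ee_pos: [0.4646, 0.262, 0.151]
eef_rot: [0.258, -0.029, 0.966, 0.006]
wrist_force: [0.8, -3.9, 3.8]
opening: 0.019
gripper_force: 40.2
```

servo_tool(steps=[[[0,0,0],[-0.0037,0.0112,0],-1],[[0,0,0],[-0.0092,0.0216,0],-1],[[0,0,0],[-0.0162,0.031,0],-1],[[0,0,0],[-0.0246,0.0393,0],-1],[[0,0,0],[-0.0353,0.0468,0],-1],[[0,0,0],[-0.0447,0.0514,0],-1],[[0,0,0],[-0.056,0.055,0],-1],[[0,0,0],[-0.0675,0.0567,0],-1],[[0,0,0],[-0.0793,0.0566,0],-1],[[0,0,0],[-0.091,0.0546,0],-1]])

```text
time: 23.45
ee_pos: [0.5368, 0.3229, 0.1947]
eef_rot: [0.255, -0.032, 0.966, 0.007]
wrist_force: [-7.2, -3.0, 4.3]
opening: 0.0188
gripper_force: 40.5
```

servo_tool(steps=[[[0,0,0],[0,0,0],-1],[[0,0,0],[0,0,0],0],[[0,0,0],[0,0,0],0.3],[[0,0,0],[0,0,0],0.3],[[0,0,0],[0,0,0],0.3]])

```text
time: 23.95
ee_pos: [0.5399, 0.3222, 0.1958]
eef_rot: [0.257, -0.03, 0.966, 0.007]
wrist_force: [-0.9, 0.8, -0.6]
opening: 0.0552
gripper_force: 0.0
```

```bash
python3 go.py .066 -16 -14 -12
```

```text
23.95 [-0.59  0.53 -0.17  1.94  1.05  0.46  0.  ] (array([0.0175, 0.073 , 0.0648]), np.float64(166.5), np.float64(0.0751)) [-0.9  0.8 -0.6] 0.0552
-16 [ 0.0384 -0.1451 -0.0009] [-0.0009 -0.0035  0.0018]
-14 [ 0.0359 -0.1458 -0.0009] [-0.0009 -0.0035  0.0018]
-12 [ 0.0333 -0.1463 -0.0009] [-0.0009 -0.0035  0.0018]
```

servo_tool(steps=[[[0,0,0],[0.002,0,-0.035],0.3],[[0,0,0],[0.01,0,-0.065],0.3],[[0,0,0],[0.02,-0.035,-0.065],0.3],[[0,0,0],[0.03,-0.08,-0.065],0.3],[[0,0,0],[0.036,-0.12,-0.065],0.3],[[0,0,0],[0.036,-0.146,-0.065],0.3],[[0,0,0],[0.036,-0.146,-0.06],0.3],[[0,0,0],[0.036,-0.146,-0.03],0.3],[[0,0,0],[0.036,-0.146,0],0.3],[[0,0,0],[0.036,-0.146,0],0.3]])

```text
time: 24.95
ee_pos: [0.5183, 0.1755, 0.1766]
eef_rot: [0.256, -0.031, 0.966, 0.007]
wrist_force: [-0.5, -0.2, 0.5]
opening: 0.0558
gripper_force: 0.0
```

servo_tool(steps=[[[0,0,0],[0,0,0],-0.3],[[0,0,0],[0,0,0],-1],[[0,0,0],[0,0,0],-1],[[0,0,0],[0,0,0],-1],[[0,0,0],[0,0,0],-1]])

```text
time: 25.45
ee_pos: [0.518, 0.1746, 0.179]
eef_rot: [0.258, -0.03, 0.966, 0.008]
wrist_force: [-0.0, 1.5, -0.8]
opening: 0.0187
gripper_force: 39.3
```

```bash
python3 go.py .066 -22 -32 -41 -50 -104
```

```text
25.45 [-0.52  0.45  0.08  2.21  1.57  0.16 -0.36] (array([-0.0177, -0.073 ,  0.0657]), np.float64(-13.6), np.float64(0.0751)) [-0.   1.5 -0.8] 0.0187
-22 [ 0.0104  0.0034 -0.0003] [ 0.0001 -0.0025  0.0011]
-32 [ 0.022   0.0094 -0.0002] [ 0.0001 -0.0025  0.0011]
-41 [ 0.0315  0.0164 -0.0002] [ 0.0001 -0.0025  0.0011]
-50 [ 0.0397  0.0248 -0.0002] [ 0.0001 -0.0025  0.0011]
-104 [ 0.055   0.0912 -0.0002] [ 0.0001 -0.0025  0.0011]
```

servo_tool(steps=[[[0,0,0],[0.0105,0.0033,0],-1],[[0,0,0],[0.0222,0.0092,0],-1],[[0,0,0],[0.0316,0.0163,0],-1],[[0,0,0],[0.04,0.0247,0],-1],[[0,0,0],[0.0467,0.0342,0],-1],[[0,0,0],[0.052,0.0448,0],-1],[[0,0,0],[0.0555,0.056,0],-1],[[0,0,0],[0.0572,0.0676,0],-1],[[0,0,0],[0.0571,0.0794,0],-1],[[0,0,0],[0.0551,0.091,0],-1]])

```text
time: 26.45
ee_pos: [0.4641, 0.2616, 0.1507]
eef_rot: [0.257, -0.03, 0.966, 0.006]
wrist_force: [-0.1, -4.8, 4.1]
opening: 0.0188
gripper_force: 40.0
```

servo_tool(steps=[[[0,0,0],[-0.0037,0.0112,0],-1],[[0,0,0],[-0.0092,0.0216,0],-1],[[0,0,0],[-0.0162,0.031,0],-1],[[0,0,0],[-0.0246,0.0393,0],-1],[[0,0,0],[-0.0353,0.0468,0],-1],[[0,0,0],[-0.0447,0.0514,0],-1],[[0,0,0],[-0.0505,0.0535,0],-1],[[0,0,0],[-0.056,0.055,0],-1],[[0,0,0],[-0.056,0.055,0],-1]])

```text
time: 27.35
ee_pos: [0.5084, 0.3203, 0.1782]
eef_rot: [0.256, -0.03, 0.966, 0.007]
wrist_force: [-2.3, -3.2, 4.5]
opening: 0.0191
gripper_force: 40.1
```

```bash
python3 go.py .066 -168 -171 -174 -177
```

```text
27.35 [-0.65  0.53 -0.14  2.02  1.18  0.43 -0.18] (array([-0.0186,  0.0731,  0.0654]), np.float64(-165.7), np.float64(0.0754)) [-2.3 -3.2  4.5] 0.0191
-168 [-0.003   0.0003 -0.0006] [-0.0015 -0.0049  0.0021]
-171 [-0.0069  0.001  -0.0006] [-0.0015 -0.0049  0.0021]
-174 [-0.0108  0.0015 -0.0006] [-0.0015 -0.0049  0.0021]
-177 [-0.0147  0.0018 -0.0006] [-0.0015 -0.0049  0.0021]
```

servo_tool(steps=[[[0,0,0],[-0.003,0.0005,0],-1],[[0,0,0],[-0.006,0.001,0],-1],[[0,0,0],[-0.009,0.0013,0],-1],[[0,0,0],[-0.0115,0.0015,0],-1],[[0,0,0],[-0.0115,0.0015,0],-1]])

```text
time: 27.85
ee_pos: [0.5173, 0.3227, 0.1834]
eef_rot: [0.256, -0.031, 0.966, 0.007]
wrist_force: [-5.1, -2.7, 3.7]
opening: 0.0187
gripper_force: 40.2
```

```bash
python3 go.py .066 -174 -178
```

```text
27.85 [-0.62  0.53 -0.16  2.    1.14  0.45 -0.12] (array([-0.0082,  0.0748,  0.0654]), np.float64(-173.8), np.float64(0.0753)) [-5.1 -2.7  3.7] 0.0187
-174 [-0.0003 -0.0002 -0.0006] [-0.0009 -0.0063  0.003 ]
-178 [-0.0056  0.0001 -0.0007] [-0.0009 -0.0063  0.003 ]
```

servo_tool(steps=[[[0,0,0],[-0.002,0,0],-1],[[0,0,0],[-0.004,0,0],-1],[[0,0,0],[-0.006,0,0],-1],[[0,0,0],[-0.006,0,0],-1]])

```text
time: 28.25
ee_pos: [0.5178, 0.3227, 0.1837]
eef_rot: [0.252, -0.032, 0.967, 0.006]
wrist_force: [-13.9, -4.4, 3.8]
opening: 0.0188
gripper_force: 40.7
```

```bash
python3 go.py .066 -174 -178
```

```text
28.25 [-0.61  0.53 -0.18  1.99  1.11  0.45 -0.09] (array([-0.0076,  0.0749,  0.0653]), np.float64(-174.2), np.float64(0.0753)) [-13.9  -4.4   3.8] 0.0188
-174 [ 0.0002 -0.0003 -0.0007] [-0.0014 -0.0144  0.0057]
-178 [-0.005   0.     -0.0007] [-0.0014 -0.0144  0.0057]
```

The force rose to 14 N with no motion at −174°, so the crank is at its stop. I let go and back away.

servo_tool(steps=[[[0,0,0],[0.003,0,0],-0.5],[[0,0,0],[0.003,0,0],0],[[0,0,0],[0.003,0,0],0.3],[[0,0,0],[0.003,0,0],0.3],[[0,0,0],[0.003,0,0],0.3],[[0,0,0],[0.003,0,-0.04],0.3],[[0,0,0],[0.003,0,-0.08],0.3],[[0,0,0],[0.003,0,-0.12],0.3],[[0,0,0],[0.003,0,-0.14],0.3],[[0,0,0],[0.003,0,-0.14],0.3]])

```text
time: 29.25
ee_pos: [0.4526, 0.3195, 0.3109]
eef_rot: [0.26, -0.03, 0.965, 0.01]
wrist_force: [0.4, 1.1, 0.5]
opening: 0.0556
gripper_force: 0.0
```

```bash
python3 go.py .066
python3 - <<'E'
from h import *
from bench import viewer
for n in ['top','wrist','scene']:
    c=viewer.get_calibration(n);p,d=viewer.get_image(n); np.savez(n+'8.npz',p=p,d=d,**c)
    p,X=cloud(n+'8.npz'); A=X.reshape(-1,3)
    def b(x,y,z): return A[(A[:,0]>x[0])&(A[:,0]<x[1])&(A[:,1]>y[0])&(A[:,1]<y[1])&(A[:,2]>z[0])&(A[:,2]<z[1])]
    B=b((.52,.56),(-.28,-.235),(.18,.33)); print(n,'bar',len(B),np.median(B,0).round(3) if len(B) else '')
    U=(A-HUB)@HR; t=(U[:,2]>.07)&(U[:,2]<.086)&(abs(np.hypot(U[:,0],U[:,1])-.075)<.014)&(abs(U[:,0])<.04)
    for sg in (1,-1):
        V=U[t&(U[:,1]*sg>0)]
        if len(V)>5: print(n,'handle',len(V),np.median(V,0).round(4))
cv2.imwrite('pics/s8.png',p[100:300,100:420,::-1].repeat(2,0).repeat(2,1))
E
```

```text
29.25 [-0.56  0.29 -0.35  1.96  0.8   0.68  0.17] (array([-0.0005,  0.0757,  0.2081]), np.float64(-179.6), np.float64(0.0757)) [0.4 1.1 0.5] 0.0556
top bar 87 [ 0.537 -0.259  0.277]
top handle 45 [-0.0099  0.0755  0.0764]
top handle 47 [ 0.0067 -0.0741  0.0773]
wrist bar 0 
wrist handle 475 [-0.0093  0.0748  0.078 ]
wrist handle 528 [ 0.0061 -0.072   0.0778]
scene bar 66 [ 0.543 -0.257  0.279]
scene handle 6 [-0.0046  0.0824  0.0767]
scene handle 6 [ 0.0178 -0.0735  0.0723]
```

View pics/s8.png

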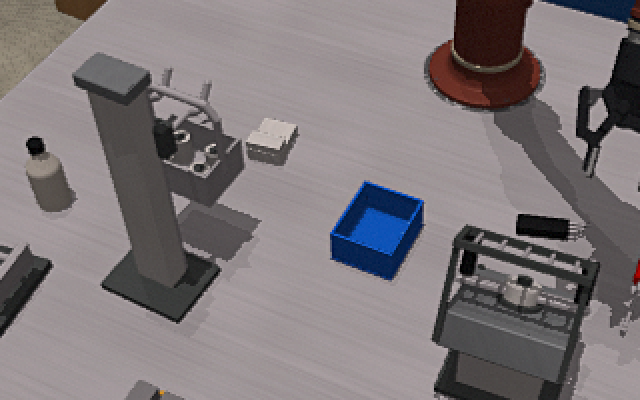

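The basket hangs level at the top, and the handles lie at +6.0°, which is crank ≈ 12.6 (the stop). The gripper is clear.

```bash
python3 -c "
from bench import workorder
print(workorder.close_job())"
```

```text
the job is handed in; nothing more can be done
None
```

The basket hangs level on the twin hook with the lift wound up to its stop (crank ≈ 12.6 rad), the gripper is clear of everything, no other item on the bench was touched, and the job was handed in at about 29 s.

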